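# Clear the sample pot off the microscope stage

## Task

Take the handled steel sample pot off the microscope's stage, without bumping the microscope's head above it, and set it down gently, upright, in the middle of the cushioned platform beside the microscope, then let go. Keep the pot upright all the way, do not press it hard onto the platform or drop it, and leave everything else where it is.

Things in the scene. Friction and masses are not known exactly. Their poses are not given: they have to be found in the camera images.
- pot: sample pot: open round steel pot, 62 mm across, 65 mm tall, 0.15-0.3 kg, in the centring ring on the stage. A D-shaped side handle towards its own -x, turned roughly to the robot: upright grip bar 10 (x) by 12 (y) mm, 12 to 62 mm above the underside, centred 66 mm from the pot's axis; 30 mm free between bar and wall. Origin at the centre of the underside, z up
- grip (a point): middle of the handle's grip bar, 37 mm above the pot's underside, 66 mm from its axis; axes as the pot's
- microscope: fixed inspection microscope: foot 185 x 310 mm, black stage 200 (x) x 180 (y) mm with its top 110 mm up, grey column 70 x 75 mm, 380 mm tall, centred at x +50, y +155 mm. On the stage a centring ring, inner diameter 70, outer 82, 6 mm high, holds the pot's foot: lift the pot over it before drawing it out. Origin on the bench under the ring's centre
- stage (a point): centre of the stage's top surface inside the ring (110 mm above the bench); axes as the microscope's
- head: the microscope's head, fixed over the stage: a ring light 104 mm across, on the centring ring's axis, underside 213 mm above the bench (38 mm above the pot's rim), a 58 mm lens tube above it. A tool pointing straight down at the handle hits it; tilted about 40 degrees, from the handle's outer side, it clears. Origin on the bench under the ring light; axes as the microscope's
- platform: cushioned platform, fixed foot 110 x 110 mm, telescopic post, level plate 120 x 120 mm with dark rubber top, centred over the foot. The plate's top is 60 to 105 mm above the bench, different at each start and not told by this pose: feel or look for it. It gives softly, about 1 mm per newton, up to 13 mm. Origin under the foot's centre, on the bench
- beaker: plain steel beaker without a handle, 60 mm across, 65 mm tall, stands on the bench; bystander; origin at the centre of its underside
- bottle: amber bottle with black cap, 48 mm across, 110 mm tall, on the bench; bystander; origin at the centre of its underside
- puck_stage: grey resin puck, 30 mm across, 18 mm tall, on the far right corner of the microscope's stage; bystander; origin at the centre of its underside
- puck_bench: the same kind of grey puck, on the bench; bystander; origin at the centre of its underside
- tweezers: steel tweezers 115 mm long lying on the bench; bystander; origin under the middle
- screwdriver: screwdriver 170 mm long lying on the bench; bystander; origin under the middle
- board: small green circuit board 90 x 60 mm lying on the bench; bystander; origin under its centre
- console: black hand console 110 x 70 x 25 mm on the bench; bystander; origin under its centre
Mind the look-alikes: they are no part of the job. What is shaped like the pot but red or yellow is not meant.

How it is judged:
On the way, in this order (a step that is already met when the one before it is completed fails the run):
1. the pot, held in the fingers, is lifted clear of the centring ring (underside over 8 mm above the stage) (z of pot in the frame of stage above 0.008 m and contact force between the fingers and pot above 1 N), for 0.1 s.
2. the pot stands on the platform, its axis within 22 mm of the platform's middle (contact force between pot and platform above 0.5 N and horizontal distance between pot and platform below 0.022 m), for 0.1 s.
At the end, for the whole second after the job is handed in: the pot stands at rest and upright (within 3.4 degrees) on the platform's plate, released, its axis within 22 mm of the platform's middle (horizontal distance between pot and platform below 0.022 m and contact force between pot and platform above 0.8 N and angle between pot's own z axis and vertical below 0.06 rad and linear speed of pot below 0.02 m/s and contact force between the fingers and pot below 0.1 N); the robot touches nothing.
It fails at once if the microscope's head is bumped (over 2 N) (contact force between head and anything else above 2 N).
It fails at once if the pot is pressed or knocked onto the platform with over 15 N (contact force between pot and platform above 15 N).
It fails at once if the pot is dropped (over 0.3 m/s while not held) (linear speed of pot above 0.3 m/s and contact force between the fingers and pot below 0.05 N).
It fails at once if the pot is tipped over 30 degrees (angle between pot's own z axis and vertical above 0.52 rad).
It fails at once if a bystander is moved over 20 mm (distance of any of beaker, bottle, puck_stage, puck_bench, tweezers, screwdriver, board, console from where it was at the start of the episode above 0.02 m).
It also fails if it takes over 43 s, if anything falls off the work surface, if the arm or the gripper's body presses on something with over 40 N, if the wrist force passes 120 N, or if a joint passes its speed limit or range.

## Robot

A 6-joint arm with a two-finger parallel gripper is mounted at the origin on the work surface. World frame = base frame: x ahead of the robot, y to its left, z up, the work surface at z = 0. Lengths are in m, angles in rad, forces in N, time in s.
With the tool pointing down it reaches from about 0.35 to 0.975 m from the base axis. Payload 4.9 kg.
Tool frame: the origin (TCP) lies between the finger pads, 19 mm behind the fingertips; this is the grasp point; z points along the fingers, y is the line along which they close (so a half turn about z gives the same grasp; the last joint's range is limited). The gripper opens to 85 mm and grips with 20 to 120 N. Pads are 22 mm wide; open, the fingers measure 114 mm over their backs; the gripper's body (76 mm by 85 mm) begins 54 mm behind the grasp point. The pads swing forward as they close: fully open they stand 13 mm farther back than shut.
Start: joints at [-0.119, 0.053, 1.613, -0, 1.476, -0.119], TCP at [0.625, 0, 0.25] pointing down, gripper open.
Joint ranges: [-3.01, 3.01], [-1.01, 2.22], [0.06, 2.58], [-1.02, 4.17], [0.09, 2.62], [-3.14, 3.14]. Speed limits (rad/s): [2.57, 2.57, 3.14, 3.14, 3.14, 3.14].

## Interface

Orientations are given as a rotation vector (axis times angle).
In Python, from workcell import * gives the robot as it stands.
- The arm moves only by the tool arm_command, never from a script. Its argument "moves" is text: rows parted by semicolons, each of 4 numbers parted by spaces: the shift along the world's x, y, z in m, then the turn about the world's z in rad. A call has 1 to 5 rows; each row shifts and turns the commanded pose from where the row before left it; what a row does not reach is not made up. A row lasts 1/12 s, in which the tool goes at most 41.7 mm and 7.16 degrees, less where a joint would pass 70% of its speed; a pose out of reach is approached as far as the arm can. A call is refused whole if a number of a shift passes 0.0417 or a number of a turn 0.125, either way. A call with a gripper value outside its range is refused whole. "jaw" is the opening, from 0 (shut) to 1 (fully open), set as the call begins (left out, the last holds). The fingers move at their own pace and stop on an object; "grip_force" is the grip in N (left out, the last holds). Time passes only in rows, so rows that do not move let the fingers close. It gives the time, the measured TCP pose, the force, the opening and the grip force at its end, in the units of the state.
- observe(): the state, without advancing time (a new reading comes with each control period).
- get_image(name): name is "scene" or "side" or "wrist"; returns a dict with "pixels" (400x640x3 uint8, red, green, blue), "vertical_fov" (degrees; the focal length in pixels is half the picture's height over the tangent of half this angle, whatever the lens; pixels are square), "cx", "cy" (the principal point, pixels), "extrinsics" (4x4, takes a point from camera to world coordinates); the wrist camera has in their place "T_tool_cam" (4x4, takes a point from camera to tool coordinates, whose origin is the TCP and whose axes are the flange's). Camera axes: x right, y up, looking along -z (the intrinsics and any distortion apply to the point x, -y, -z); pixel columns grow to the right and rows downward; lengths in m; the calibration is good to about 2 mm. A picture is of the moment at which its call begins: read the wrist's pose just before it. There is no depth.
- close_job(): hands the job in; it is judged then, once.
The state is a dict: "clock": time; "joint_pos": joint angles; "qd": joint speeds; "joint_efforts": joint torques, N m; "position": TCP position; "eef_rot": TCP orientation; "force": force on the tool from outside, world axes, zero at the start; "ft_torque": the same for the moment, N m; "finger_gap": opening from 0.0 (shut) to 1.0 (fully open); "gripper_force": force on a finger pad.
Only numpy, scipy, OpenCV 4.12 (cv2) and the standard library are available. Lean on these libraries where they do the work, as an engineer would, in place of code of your own. Each camera call takes 0.05 s, during which the arm holds its last target. There are 200 camera calls.

## Working session

There is one attempt and no reset: what is moved stays moved. The work goes in short steps, Python scripts to look and compute and a tool call to move; the robot and the scene stay as the last step left them, time stands still between calls to the robot, and variables do not carry over. Pictures are saved under pics/ and viewed, at most 10 in all, crops included, and the job is handed in when it is done.

Besides the shell and the picture viewer there is one more tool, called after "Emit:" as name(argument=value, ...) on one line, values as JSON. arm_command: Moves the arm, as the interface text tells. Its arguments: {"type":"object","properties":{"moves":{"type":"string"},"jaw":{"type":"number"},"grip_force":{"type":"number"}},"required":["moves"]}

```bash
ls; mkdir -p pics; cat > h.py <<'E'
from workcell import *
import numpy as np, cv2
def cam(n):
    s=observe(); d=get_image(n)
    d=dict(d); d['f']=200/np.tan(np.radians(d['vertical_fov'])/2)
    if 'extrinsics' not in d:
        T=np.eye(4);T[:3,:3]=cv2.Rodrigues(np.array(s['eef_rot'],float))[0];T[:3,3]=s['position']
        d['extrinsics']=T@np.array(d['T_tool_cam'])
    return d
def ray(d,u,v):
    E=np.array(d['extrinsics']); r=E[:3,:3]@np.array([(u-d['cx'])/d['f'],-(v-d['cy'])/d['f'],-1.])
    return E[:3,3],r/np.linalg.norm(r)
def onz(d,u,v,z):
    o,r=ray(d,u,v); return o+r*(z-o[2])/r[2]
def tri(*dr):
    A=np.zeros((3,3));b=np.zeros(3)
    for o,r in dr:
        P=np.eye(3)-np.outer(r,r);A+=P;b+=P@o
    x=np.linalg.solve(A,b); return x,[np.linalg.norm(np.cross(x-o,r)) for o,r in dr]
def proj(d,p):
    E=np.array(d['extrinsics']); q=E[:3,:3].T@(np.asarray(p)-E[:3,3]); return d['cx']+d['f']*q[0]/-q[2], d['cy']-d['f']*q[1]/-q[2]
def save(d,n): cv2.imwrite('pics/'+n,np.array(d['pixels'])[:,:,::-1])
E
python3 - <<'E'
from h import *
print(observe())
for n in ['scene','side','wrist']:
    d=cam(n); save(d,n+'0.png'); print(n,[k for k in d],d['f'],d['cx'],d['cy'],np.round(d['extrinsics'],3).tolist())
    for k in d:
        if 'dist' in k: print(k,d[k])
E
```

```text
pics
{'clock': 0.0, 'joint_pos': array([-1.18999293e-01,  5.34009434e-02,  1.61431111e+00,  2.09657708e-05,
        1.47596863e+00, -1.19038384e-01]), 'qd': array([-0.00057213, -0.00156747,  0.00042197,  0.00035994, -0.00153362,
        0.0014533 ]), 'joint_efforts': array([ 2.70554956e-04, -3.93670499e+01, -3.70175600e+01, -1.62778279e-04,
        6.93513779e-03, -6.06393527e-06]), 'position': array([6.24417353e-01, 7.60036974e-05, 2.48725410e-01]), 'eef_rot': array([-2.22023013e+00, -2.22031247e+00,  2.00061240e-03]), 'force': array([-0.13764881, -0.54269757,  0.13526344]), 'ft_torque': array([-0.01469325,  0.03822108,  0.00590753]), 'gripper_force': 0.0, 'finger_gap': 1.001148531551937}
scene ['pixels', 'vertical_fov', 'cx', 'cy', 'extrinsics', 'f'] 509.44873958847785 305.9888431599722 196.75152248980967 [[-0.159, -0.72, 0.676, 1.387], [0.987, -0.115, 0.109, 0.116], [-0.001, 0.685, 0.729, 1.079], [0.0, 0.0, 0.0, 1.0]]
side ['pixels', 'vertical_fov', 'cx', 'cy', 'extrinsics', 'f'] 489.3154070776674 313.51137754632174 197.95441951201013 [[0.768, 0.478, -0.427, -0.097], [-0.641, 0.579, -0.505, -0.721], [0.006, 0.661, 0.75, 1.165], [0.0, 0.0, 0.0, 1.0]]
wrist ['pixels', 'vertical_fov', 'cx', 'cy', 'T_tool_cam', 'f', 'extrinsics'] 303.1629862339549 317.5962058476764 197.02258269521366 [[1.0, -0.002, 0.001, 0.625], [0.001, 0.952, 0.305, 0.079], [-0.002, -0.305, 0.952, 0.372], [0.0, 0.0, 0.0, 1.0]]
```

View pics/scene0.png

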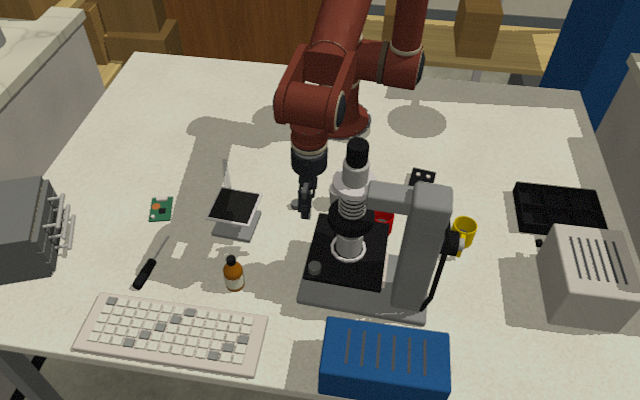

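View pics/side0.png

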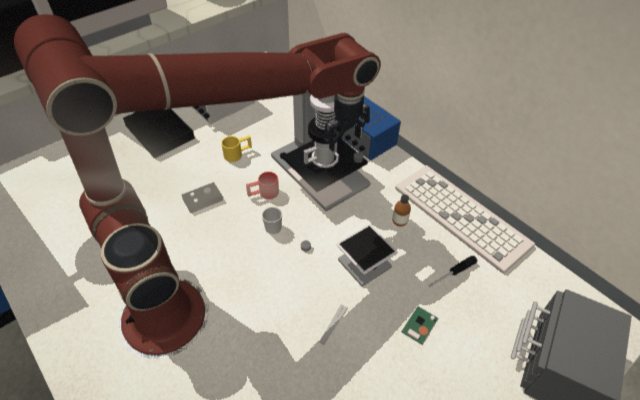

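```bash
python3 - <<'E'
import cv2,numpy as np
a=cv2.imread('pics/scene0.png')[130:310,290:470];b=cv2.imread('pics/side0.png')[80:210,260:390]
cv2.imwrite('pics/crop0.png',np.hstack([cv2.resize(a,(400,400),interpolation=cv2.INTER_CUBIC),cv2.resize(b,(400,400),interpolation=cv2.INTER_CUBIC)]))
E
```

```text
(no output)
```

View pics/crop0.png

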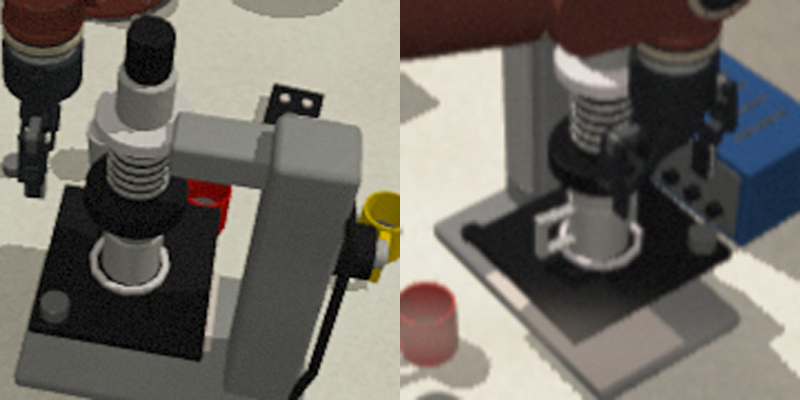

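Emit:
arm_command(moves="0 -0.04 0.04 0; 0 -0.04 0.04 0; 0 -0.04 0.04 0; 0 -0.04 0.04 0; 0 -0.04 0.04 0")

```text
clock: 0.57
position: [0.6245, -0.1485, 0.3983]
eef_rot: [-2.221, -2.221, 0.0]
force: [1.6, -0.4, -0.1]
finger_gap: 1.001
gripper_force: 0.0
```

Emit:
arm_command(moves="0 -0.02 0.04 0; 0 0 0.04 0; 0 0 0.04 0; 0 0 0.04 0; 0 0 0.04 0")

```text
clock: 0.98
position: [0.6245, -0.1661, 0.5961]
eef_rot: [-2.222, -2.221, 0.0]
force: [1.3, 0.5, 0.1]
finger_gap: 0.998
gripper_force: 0.0
```

Emit:
arm_command(moves="0.04 0 0.04 0; 0.04 0 0.04 0; 0.04 0 0.04 0; 0.04 0 0.04 0; 0.04 0 0.04 0")

```text
clock: 1.4
position: [0.7324, -0.164, 0.7019]
eef_rot: [2.214, 2.213, 0.011]
force: [3.2, 1.0, 73.2]
finger_gap: 0.998
gripper_force: 0.0
```

```bash
python3 - <<'E'
from h import *
d=cam('scene'); print(onz(d,348.5,248,.116)); save(d,'scene1.png')
d=cam('side'); save(d,'side1.png')
print(observe()['joint_pos'],observe()['position'],observe()['eef_rot'])
import numpy as np
a=cv2.imread('pics/scene1.png')[130:310,290:470];b=cv2.imread('pics/side1.png')[60:240,240:420]
cv2.imwrite('pics/crop1.png',np.hstack([cv2.resize(a,(400,400),interpolation=cv2.INTER_CUBIC),cv2.resize(b,(400,400),interpolation=cv2.INTER_CUBIC)]))
E
```

```text
[0.64236885 0.0976668  0.116     ]
[-3.18753277e-01  6.81418704e-01  7.27221450e-02  2.20776670e-03
  2.39728274e+00 -3.17943107e-01] [ 0.73877757 -0.16525456  0.68739871] [-2.21385991 -2.21564592  0.00482949]
```

View pics/crop1.png

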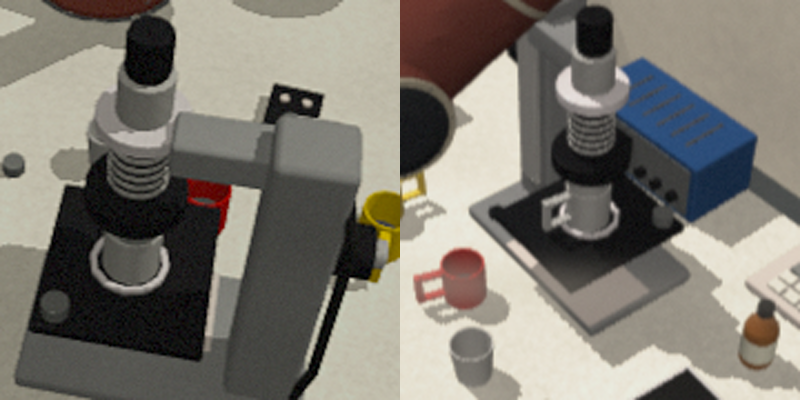

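Emit:
arm_command(moves="-0.02 0 0.01 0; -0.02 0 0.01 0; -0.02 0 0.01 0; -0.02 0 0.01 0; -0.02 0 0.01 0")

```text
clock: 1.92
position: [0.6292, -0.1631, 0.7551]
eef_rot: [2.211, 2.21, 0.014]
force: [0.3, -0.7, 0.7]
finger_gap: 1.002
gripper_force: 0.0
```

```bash
python3 - <<'E'
from h import *
s=observe();print(s['joint_pos'],s['position'],s['eef_rot'],s['force'])
E
```

```text
[-0.36876321  0.37224821  0.37841469  0.0026759   2.37321718 -0.36674892] [ 0.62922392 -0.16309028  0.75514019] [2.21058158 2.21041858 0.0138624 ] [ 0.28940168 -0.6501325   0.70955064]
```

Emit:
arm_command(moves="-0.02 0 0.02 0; -0.02 0 0.02 0; -0.02 0 0.02 0; -0.02 0 0.02 0; -0.02 0 0.02 0")

```text
clock: 2.33
position: [0.5284, -0.1626, 0.8555]
eef_rot: [2.21, 2.21, 0.014]
force: [0.1, -0.1, 0.5]
finger_gap: 1.0
gripper_force: 0.0
```

Emit:
arm_command(moves="-0.02 0 0.02 0; -0.02 0 0.02 0; -0.02 0 0.02 0; -0.02 0 0.02 0; -0.02 0 0.02 0")

```text
clock: 2.75
position: [0.4166, -0.1581, 0.9033]
eef_rot: [2.179, 2.179, 0.036]
force: [0.0, -0.4, 1.9]
finger_gap: 1.001
gripper_force: 0.0
```

```bash
python3 - <<'E'
from h import *
s=observe();print(s['joint_pos'],s['position'],s['eef_rot'],s['force'],s['joint_pos'][[1,2,4]].sum())
E
```

```text
[-0.53458001  0.15612514  0.3028849   0.01527313  2.61856136 -0.52088628] [ 0.41656068 -0.15809688  0.90332408] [2.17905602 2.17858075 0.03587697] [ 0.01883373 -0.44772329  1.88172478] 3.077571404203757
```

Emit:
arm_command(moves="0.02 0 -0.01 0.12; 0.02 0 -0.01 0.12; 0.02 0 -0.01 0.12; 0.02 0 -0.01 0.12; 0.02 0 -0.01 0.12")

```text
clock: 3.17
position: [0.5187, -0.1586, 0.8525]
eef_rot: [1.435, 2.738, 0.058]
force: [-0.1, -0.8, -0.2]
finger_gap: 0.999
gripper_force: 0.0
```

Emit:
arm_command(moves="0 0 0 0.12; 0 0 0 0.12; 0 0 0 0.12; 0 0 0 0.12; 0 0 0 0.12")

```text
clock: 3.58
position: [0.5179, -0.1586, 0.853]
eef_rot: [0.563, 3.052, 0.074]
force: [0.2, 0.1, -0.3]
finger_gap: 1.0
gripper_force: 0.0
```

Emit:
arm_command(moves="0 0 0 0.12; 0 0 0 0.12; 0 0 0 0.12; 0 0 0 0.12")

```text
clock: 3.92
position: [0.518, -0.1587, 0.853]
eef_rot: [-0.179, 3.111, 0.082]
force: [0.1, -0.2, 0.3]
finger_gap: 1.002
gripper_force: 0.0
```

```bash
cat >> h.py <<'E'
def st():
    s=observe();R=cv2.Rodrigues(np.array(s['eef_rot'],float))[0]
    print('t',round(s['clock'],2),'q',np.round(s['joint_pos'],3),'p',np.round(s['position'],4),'F',np.round(s['force'],1),'gap',round(s['finger_gap'],3))
    print('tool x',np.round(R[:,0],3),'y',np.round(R[:,1],3),'z',np.round(R[:,2],3),'down in tool',np.round(-R[2],3))
    return s,R
E
python3 -c "
from h import *
st()"
```

```text
t 3.92 q [-0.463  0.328  0.218  0.112  2.599 -2.053] p [ 0.518  -0.1587  0.853 ] F [ 0.1 -0.2  0.3] gap 1.002
tool x [-0.993 -0.114 -0.027] y [-0.115  0.992  0.051] z [ 0.021  0.054 -0.998] down in tool [ 0.027 -0.051  0.998]
```

Emit:
arm_command(moves="0.01 0.04 0 0; 0.01 0.04 0 0; 0.005 0.04 0 0; 0 0.04 0 0; 0 0.04 0 0")

```text
clock: 4.33
position: [0.5432, 0.0425, 0.8524]
eef_rot: [-0.169, 3.112, 0.085]
force: [0.2, -0.7, 0.5]
finger_gap: 1.0
gripper_force: 0.0
```

Emit:
arm_command(moves="0 0.03 0 0; 0 0.03 0 0; -0.02 0 0.01 0; -0.02 0 0.01 0; -0.02 0 0.01 0")

```text
clock: 4.75
position: [0.4826, 0.1013, 0.8814]
eef_rot: [-0.172, 3.112, 0.086]
force: [-0.5, -0.3, 0.9]
finger_gap: 1.001
gripper_force: 0.0
```

```bash
python3 -c "
from h import *
st()"
```

```text
t 4.75 q [ 0.026  0.247  0.251  0.112  2.619 -1.557] p [0.4826 0.1013 0.8814] F [-0.5 -0.3  0.9] gap 1.001
tool x [-0.994 -0.109 -0.026] y [-0.111  0.992  0.054] z [ 0.02   0.056 -0.998] down in tool [ 0.026 -0.054  0.998]
```

Emit:
arm_command(moves="-0.03 0 0 0; -0.03 0 0 0; -0.03 0 0 0; -0.03 0 0 0; -0.03 0 0 0")

```text
clock: 5.17
position: [0.3306, 0.1006, 0.8815]
eef_rot: [-0.17, 3.11, 0.086]
force: [1.0, 0.4, 1.1]
finger_gap: 1.001
gripper_force: 0.0
```

```bash
python3 -c "
from h import *
st()"
```

```text
t 5.17 q [ 0.036 -0.139  0.659  0.107  2.594 -1.552] p [0.3306 0.1006 0.8815] F [1.  0.4 1.1] gap 1.001
tool x [-0.994 -0.108 -0.029] y [-0.109  0.993  0.054] z [ 0.023  0.056 -0.998] down in tool [ 0.029 -0.054  0.998]
```

Emit:
arm_command(moves="0 0 0.03 0; 0 0 0.03 0; 0 0 0.03 0; 0 0 0.03 0; 0 0 0.03 0")

```text
clock: 5.58
position: [0.337, 0.108, 0.9342]
eef_rot: [-0.16, 3.005, 0.097]
force: [-0.1, 0.4, 0.2]
finger_gap: 1.001
gripper_force: 0.0
```

```bash
python3 -c "
from h import *
st()"
```

```text
t 5.58 q [ 0.05  -0.028  0.417  0.13   2.618 -1.51 ] p [0.337  0.108  0.9342] F [-0.1  0.4  0.2] gap 1.001
tool x [-0.986 -0.101 -0.133] y [-0.11   0.992  0.057] z [ 0.126  0.071 -0.989] down in tool [ 0.133 -0.057  0.989]
```

Emit:
arm_command(moves="0 0 0.04 0.05; 0 0 0.04 0; 0 0 0.04 0; 0 0 0.04 0; 0 0 0.04 0")

```text
clock: 6.0
position: [0.3321, 0.1137, 0.9803]
eef_rot: [-0.219, 2.863, 0.124]
force: [-0.6, -0.3, 0.8]
finger_gap: 1.0
gripper_force: 0.0
```

```bash
python3 -c "
from h import *
st()"
```

```text
t 6.0 q [ 0.046  0.059  0.191  0.187  2.619 -1.503] p [0.3321 0.1137 0.9803] F [-0.6 -0.3  0.8] gap 1.0
tool x [-0.953 -0.138 -0.269] y [-0.161  0.985  0.064] z [ 0.257  0.105 -0.961] down in tool [ 0.269 -0.064  0.961]
```

Emit:
arm_command(moves="-0.03 0 0.02 0.12; -0.03 0 0.02 0.12; -0.03 0 0.02 0; -0.03 0 0.02 0; -0.03 0 0.02 0")

```text
clock: 6.42
position: [0.1893, 0.1293, 0.9948]
eef_rot: [-0.539, 2.747, 0.177]
force: [0.6, 0.3, 0.0]
finger_gap: 0.999
gripper_force: 0.0
```

```bash
python3 -c "
from h import *
st()"
```

```text
t 6.42 q [ 0.063 -0.203  0.381  0.336  2.619 -1.575] p [0.1893 0.1293 0.9948] F [0.6 0.3 0. ] gap 0.999
tool x [-0.872 -0.345 -0.347] y [-0.387  0.92   0.057] z [ 0.3    0.184 -0.936] down in tool [ 0.347 -0.057  0.936]
```

Emit:
arm_command(moves="-0.01 0 0.04 0.05; -0.01 0 0.04 0; -0.01 0 0.04 0; -0.01 0 0.04 0; -0.01 0 0.04 0")

```text
clock: 6.83
position: [0.1554, 0.1587, 1.0394]
eef_rot: [-0.575, 2.606, 0.22]
force: [0.3, 0.5, 1.2]
finger_gap: 1.001
gripper_force: 0.0
```

```bash
python3 -c "
from h import *
st()"
```

```text
t 6.83 q [ 0.311 -0.09   0.122  0.227  2.619 -1.469] p [0.1554 0.1587 1.0394] F [0.3 0.5 1.2] gap 1.001
tool x [-0.807 -0.359 -0.469] y [-0.433  0.9    0.055] z [ 0.402  0.247 -0.881] down in tool [ 0.469 -0.055  0.881]
```

Emit:
arm_command(moves="-0.03 -0.02 0.02 0.1; -0.03 -0.02 0.02 0.1; -0.03 -0.02 0.03 0; -0.03 -0.02 0.03 0; -0.03 -0.02 0.03 0")

```text
clock: 7.25
position: [0.0831, 0.1524, 1.0453]
eef_rot: [-0.742, 2.522, 0.251]
force: [-0.8, 0.3, -0.3]
finger_gap: 0.999
gripper_force: 0.0
```

```bash
python3 -c "
from h import *
st()"
```

```text
t 7.25 q [ 0.552 -0.165  0.153  0.092  2.619 -1.499] p [0.0831 0.1524 1.0453] F [-0.8  0.3 -0.3] gap 0.999
tool x [-0.729 -0.458 -0.508] y [-0.55   0.835  0.036] z [ 0.408  0.305 -0.86 ] down in tool [ 0.508 -0.036  0.86 ]
```

Emit:
arm_command(moves="-0.02 -0.02 0.03 0.1; -0.02 -0.02 0.03 0; -0.02 -0.02 0.03 0; -0.02 -0.02 0.03 0; -0.02 -0.02 0.03 0")

```text
clock: 7.67
position: [0.0418, 0.1246, 1.0545]
eef_rot: [-0.794, 2.481, 0.266]
force: [-0.1, 0.4, -0.2]
finger_gap: 0.998
gripper_force: 0.0
```

```bash
python3 -c "
from h import *
st()"
```

```text
t 7.67 q [ 1.31  -0.111  0.064 -0.685  2.619 -1.573] p [0.0418 0.1246 1.0545] F [-0.1  0.4 -0.2] gap 0.998
tool x [-0.695 -0.486 -0.53 ] y [-0.587  0.809  0.028] z [ 0.415  0.331 -0.847] down in tool [ 0.53  -0.028  0.847]
```

```bash
python3 - <<'E'
from h import *
D={n:cam(n) for n in('scene','side')}
save(D['side'],'side2.png');save(D['scene'],'scene2.png')
roi={'scene':(195,175,275,250),'side':(325,215,410,290)}
C={}
for n,d in D.items():
    x0,y0,x1,y1=roi[n];g=np.array(d['pixels']).max(2)[y0:y1,x0:x1]
    m=(g<60).astype(np.uint8);cs,_=cv2.findContours(m,0,1);c=max(cs,key=cv2.contourArea)
    q=cv2.approxPolyDP(cv2.convexHull(c),4,True)[:,0]+[x0,y0];print(n,cv2.contourArea(c),q.tolist());C[n]=q
for zz in(.06,.08,.105):
  for n in C: print(zz,n,np.round([onz(D[n],*p,zz)[:2] for p in C[n]],3).tolist())
c=D['side'];print('ring side',onz(c,324.6,156.8,.116),'bar side',onz(c,306.6,157.2,.147))
print('ring tri',tri(ray(c,324.6,156.8),ray(D['scene'],348.5,248)))
E
```

```text
scene 1091.0 [[222, 189], [258, 195], [246, 223], [209, 216]]
side 1123.0 [[369, 227], [392, 251], [364, 269], [341, 243]]
0.06 scene [[0.45, -0.272], [0.456, -0.168], [0.56, -0.177], [0.552, -0.28]]
0.06 side [[0.582, -0.164], [0.573, -0.265], [0.473, -0.258], [0.483, -0.155]]
0.08 scene [[0.468, -0.265], [0.475, -0.163], [0.576, -0.171], [0.568, -0.272]]
0.08 side [[0.57, -0.174], [0.561, -0.273], [0.463, -0.266], [0.472, -0.165]]
0.105 scene [[0.491, -0.255], [0.497, -0.156], [0.596, -0.164], [0.589, -0.262]]
0.105 side [[0.555, -0.187], [0.545, -0.283], [0.45, -0.277], [0.459, -0.178]]
ring side [0.63376393 0.09240668 0.116     ] bar side [0.56949554 0.10130014 0.147     ]
ring tri (array([0.63789941, 0.09734385, 0.10998697]), [np.float64(0.0002506033357945744), np.float64(0.0002506033357946179)])
```

Emit:
arm_command(moves="0.04 0.02 -0.02 0; 0.04 0.01 -0.02 0; 0.04 0 -0.02 0; 0.04 0 -0.02 0; 0.04 0 -0.02 0")

```text
clock: 8.18
position: [0.0797, 0.144, 1.0386]
eef_rot: [-0.799, 2.471, 0.212]
force: [-0.3, -0.2, 0.3]
finger_gap: 1.0
gripper_force: 0.0
```

```bash
python3 -c "
from h import *
st()"
```

```text
t 8.18 q [ 0.539 -0.245  0.264  0.059  2.563 -1.598] p [0.0797 0.144  1.0386] F [-0.3 -0.2  0.3] gap 1.0
tool x [-0.685 -0.499 -0.531] y [-0.582  0.813 -0.013] z [ 0.438  0.3   -0.848] down in tool [0.531 0.013 0.848]
```

Emit:
arm_command(moves="0.04 0 -0.01 -0.05; 0.04 0 -0.01 -0.05; 0.04 0 -0.02 -0.05; 0.04 0 -0.02 -0.05; 0.04 0 -0.02 -0.05")

```text
clock: 8.6
position: [0.2251, 0.1451, 0.9742]
eef_rot: [-0.549, 2.53, 0.133]
force: [0.3, -0.8, 0.3]
finger_gap: 0.999
gripper_force: 0.0
```

Emit:
arm_command(moves="0.03 0 -0.03 -0.07; 0.03 0 -0.03 -0.07; 0.03 0 -0.03 -0.07; 0.03 0 -0.04 -0.07; 0.03 0 -0.04 -0.07")

```text
clock: 9.02
position: [0.3638, 0.1453, 0.8177]
eef_rot: [-0.102, 2.584, 0.008]
force: [0.0, 0.9, 0.8]
finger_gap: 0.998
gripper_force: 0.0
```

```bash
python3 -c "
from h import *
st()"
```

```text
t 9.02 q [ 0.265 -0.476  1.138 -0.121  1.933 -1.459] p [0.3638 0.1453 0.8177] F [0.  0.9 0.8] gap 0.998
tool x [-0.847 -0.071 -0.527] y [-0.074  0.997 -0.015] z [ 0.526  0.026 -0.85 ] down in tool [0.527 0.015 0.85 ]
```

Emit:
arm_command(moves="0.01 -0.01 -0.04 -0.07; 0.01 -0.01 -0.04 -0.07; 0.01 0 -0.04 0; 0 0 -0.04 0; 0 0 -0.04 0")

```text
clock: 9.43
position: [0.3929, 0.1256, 0.6178]
eef_rot: [0.077, 2.588, -0.042]
force: [0.7, -1.0, -0.2]
finger_gap: 1.003
gripper_force: 0.0
```

Emit:
arm_command(moves="0.01 0 -0.04 0; 0.01 0 -0.04 0; 0.01 0 -0.04 0; 0 0 -0.04 0; 0 0 -0.04 0")

```text
clock: 9.85
position: [0.4226, 0.1253, 0.4181]
eef_rot: [0.079, 2.588, -0.041]
force: [-0.3, -0.2, 0.3]
finger_gap: 1.002
gripper_force: 0.0
```

Emit:
arm_command(moves="0 0 -0.04 0; 0 0 -0.03 0; 0 0 -0.02 0; 0 0 0 0")

```text
clock: 10.18
position: [0.4208, 0.1251, 0.3233]
eef_rot: [0.078, 2.597, -0.045]
force: [-0.2, 0.1, -1.2]
finger_gap: 0.997
gripper_force: 0.0
```

```bash
python3 -c "
from h import *
st()
d=cam('wrist');save(d,'w1.png')
print(proj(d,[.636,.095,.116]),proj(d,[.5695,.101,.147]),proj(d,[.5695,.101,.172]))
for n,u,v in (('side',265,195),('side',272,232)):
  s=cam(n);print(onz(s,u,v,0.0))
"
```

```text
t 10.18 q [ 0.212 -0.808  2.201 -0.165  1.23  -1.285] p [0.4208 0.1251 0.3233] F [-0.2  0.1 -1.2] gap 0.997
tool x [-0.855  0.047 -0.517] y [ 0.065  0.998 -0.016] z [ 0.515 -0.047 -0.856] down in tool [0.517 0.016 0.856]
(np.float64(308.4452271308798), np.float64(212.6408826035388)) (np.float64(307.72018450681196), np.float64(198.87497754900193)) (np.float64(306.9101892558192), np.float64(215.113518601672))
[0.45380686 0.17038721 0.        ]
[0.38255776 0.03722558 0.        ]
```

View pics/w1.png

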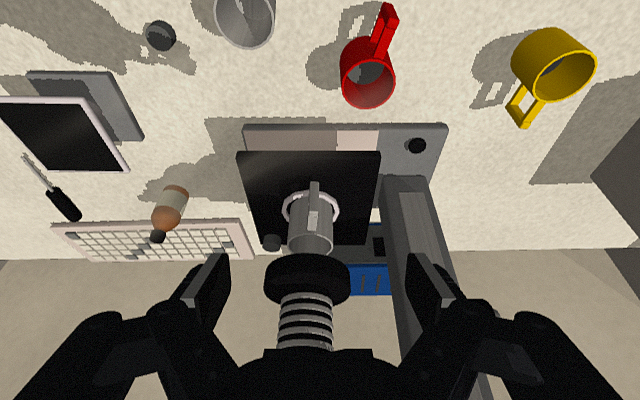

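Emit:
arm_command(moves="0.02 -0.004 -0.02 0; 0.02 -0.004 -0.02 0; 0.02 -0.003 -0.02 0; 0.02 0 -0.02 0; 0 0 0 0")

```text
clock: 10.75
position: [0.5034, 0.1156, 0.248]
eef_rot: [0.072, 2.592, -0.045]
force: [-1.0, -0.5, -0.1]
finger_gap: 1.0
gripper_force: 0.0
```

```bash
python3 -c "
from h import *
st()
d=cam('wrist');save(d,'w2.png')
print(proj(d,[.636,.095,.116]),proj(d,[.5695,.101,.147]),proj(d,[.5695,.101,.172]),proj(d,[.5695,.101,.122]))
i=cv2.imread('pics/w2.png')[130:290,220:400];cv2.imwrite('pics/w2c.png',cv2.resize(i,(720,640)[:2] if 0 else (675,600),interpolation=cv2.INTER_CUBIC))
"
```

```text
t 10.75 q [ 0.143 -0.544  2.175 -0.145  0.978 -1.324] p [0.5034 0.1156 0.248 ] F [-1.  -0.5 -0.1] gap 1.0
tool x [-0.852  0.042 -0.522] y [ 0.061  0.998 -0.018] z [ 0.52  -0.047 -0.853] down in tool [0.522 0.018 0.853]
(np.float64(307.7774602836992), np.float64(219.13987274399693)) (np.float64(306.8163285581473), np.float64(201.62224716411328)) (np.float64(305.5276907748861), np.float64(225.70770578294216)) (np.float64(307.9515300172479), np.float64(180.4046108955207))
```

View pics/w2c.png

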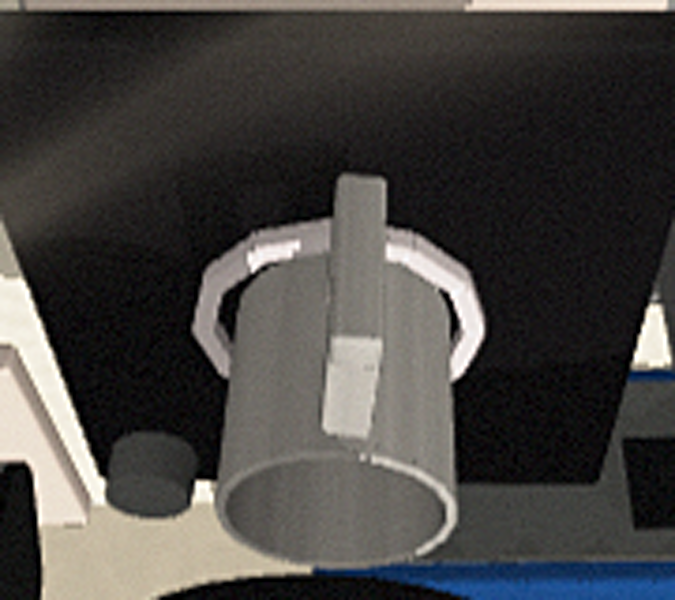

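```bash
python3 -c "
from h import *
d=cam('wrist')
for n,u,v,z in(('bar top outer',314.9,219.9,.172),('bar bot outer',316.5,176.9,.122),('rim',309.7,265.2,.175),('rimL',220+216/3.75,265.2,.175),('rimR',220+457/3.75,265.2,.175)): print(n,np.round(onz(d,u,v,z),4))
"
```

```text
bar top outer [0.5649 0.1091 0.172 ]
bar bot outer [0.5676 0.1092 0.122 ]
rim [0.6334 0.0997 0.175 ]
rimL [0.6326 0.0688 0.175 ]
rimR [0.6342 0.1303 0.175 ]
```

Emit:
arm_command(moves="0.012 -0.001 -0.02 -0.04; 0.013 -0.001 -0.02 -0.04; 0.013 -0.001 -0.02 0; 0.013 -0.001 -0.02 0; 0.006 -0.001 -0.01 0")

```text
clock: 11.27
position: [0.5605, 0.1119, 0.162]
eef_rot: [0.172, 2.581, -0.073]
force: [-0.1, -0.2, 0.1]
finger_gap: 1.0
gripper_force: 0.0
```

```bash
python3 -c "
from h import *
st()
d=cam('wrist');save(d,'w3.png')
print(proj(d,[.5700,.1085,.172]))
"
```

```text
t 11.27 q [ 0.14  -0.282  2.14  -0.231  0.762 -1.173] p [0.5605 0.1119 0.162 ] F [-0.1 -0.2  0.1] gap 1.0
tool x [-0.842  0.108 -0.528] y [ 0.138  0.99  -0.017] z [ 0.521 -0.087 -0.849] down in tool [0.528 0.017 0.849]
(np.float64(311.9568391438004), np.float64(305.48455986860205))
```

View pics/w3.png

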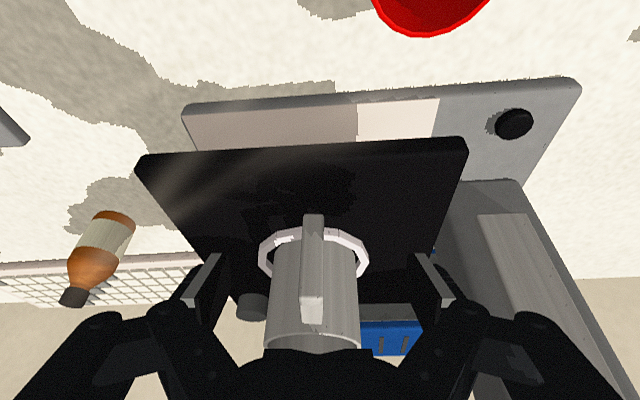

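Emit:
arm_command(moves="0.004 -0.001 -0.007 0; 0.003 -0.001 -0.006 0; 0 0 0 0")

```text
clock: 11.57
position: [0.5666, 0.1098, 0.1487]
eef_rot: [0.171, 2.582, -0.074]
force: [-0.3, 0.5, -0.7]
finger_gap: 1.001
gripper_force: 0.0
```

Emit:
arm_command(moves="0 0 0 0; 0 0 0 0; 0 0 0 0; 0 0 0 0; 0 0 0 0", jaw=0, grip_force=80)

```text
clock: 11.98
position: [0.566, 0.11, 0.1482]
eef_rot: [0.171, 2.583, -0.074]
force: [0.5, 0.6, 0.2]
finger_gap: 0.303
gripper_force: 0.0
```

Emit:
arm_command(moves="0 0 0 0; 0 0 0 0; 0 0 0 0; 0 0 0 0")

```text
clock: 12.32
position: [0.5662, 0.11, 0.1483]
eef_rot: [0.171, 2.583, -0.074]
force: [-2.8, 0.5, 3.0]
finger_gap: 0.122
gripper_force: 78.0
```

Emit:
arm_command(moves="0 0 0.002 0; 0 0 0.003 0; 0 0 0.004 0; 0 0 0.004 0; 0 0 0.004 0")

```text
clock: 12.73
position: [0.5656, 0.1099, 0.1646]
eef_rot: [0.171, 2.585, -0.074]
force: [0.6, 0.3, -1.2]
finger_gap: 0.123
gripper_force: 77.7
```

Emit:
arm_command(moves="0 0 0.002 0; 0 0 0 0")

```text
clock: 12.9
position: [0.5664, 0.1099, 0.1677]
eef_rot: [0.171, 2.582, -0.074]
force: [0.0, 0.3, -1.8]
finger_gap: 0.124
gripper_force: 77.7
```

```bash
python3 -c "
from h import *
st()
d=cam('wrist');save(d,'w4.png')
i=cv2.imread('pics/w4.png')[150:400,200:420];j=np.array(cam('side')['pixels'])[60:240,240:420,::-1]
cv2.imwrite('pics/c4.png',np.hstack([cv2.resize(i,(400,455)),cv2.resize(j,(400,455))]))
"
```

```text
t 12.9 q [ 0.133 -0.275  2.123 -0.225  0.771 -1.185] p [0.5664 0.1099 0.1677] F [ 0.   0.3 -1.8] gap 0.124
tool x [-0.843  0.107 -0.527] y [ 0.137  0.99  -0.018] z [ 0.52  -0.087 -0.85 ] down in tool [0.527 0.018 0.85 ]
```

View pics/c4.png

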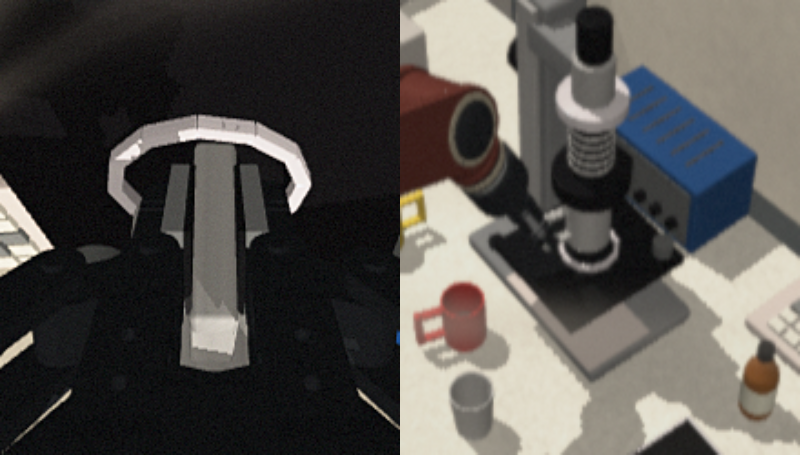

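Emit:
arm_command(moves="-0.01 -0.01 0 0; -0.015 -0.02 0 -0.03; -0.015 -0.025 0 -0.05; -0.012 -0.03 0 -0.05; -0.01 -0.03 0.004 -0.05")

```text
clock: 13.42
position: [0.5022, -0.0056, 0.169]
eef_rot: [0.404, 2.565, -0.141]
force: [0.2, -0.4, -1.5]
finger_gap: 0.125
gripper_force: 78.1
```

Emit:
arm_command(moves="-0.01 -0.03 0.004 -0.05; -0.008 -0.03 0 -0.05; -0.008 -0.03 0 -0.05; -0.007 -0.03 0 -0.05; -0.005 -0.025 0 -0.05")

```text
clock: 13.83
position: [0.465, -0.1518, 0.1746]
eef_rot: [0.727, 2.502, -0.232]
force: [1.0, 0.6, -1.9]
finger_gap: 0.124
gripper_force: 78.1
```

Emit:
arm_command(moves="0 -0.016 0 -0.05; 0 -0.008 0 -0.02; 0 0 0 0")

```text
clock: 14.08
position: [0.4658, -0.175, 0.1746]
eef_rot: [0.813, 2.48, -0.256]
force: [0.5, -0.2, -2.0]
finger_gap: 0.127
gripper_force: 78.2
```

```bash
python3 -c "
from h import *
s,R=st()
D={n:cam(n) for n in('scene','side')}
for n in D: save(D[n],n+'5.png')
i=cv2.imread('pics/scene5.png')[140:290,180:330];j=cv2.imread('pics/side5.png')[160:310,300:450]
cv2.imwrite('pics/c5.png',np.hstack([cv2.resize(i,(400,400)),cv2.resize(j,(400,400))]))
a=-.152+np.arctan2(-R[0,1],R[1,1])+.138
p=s['position']+[.0682*np.cos(a),.0682*np.sin(a),-.0382];print('pot est',p)
for n in D: print(n,proj(D[n],p+[0,0,.065]),proj(D[n],[.519,-.219,.078]))
"
```

```text
t 14.08 q [-0.448 -0.542  2.299 -0.154  0.848 -1.315] p [ 0.4658 -0.175   0.1746] F [ 0.5 -0.2 -2. ] gap 0.127
tool x [-0.689  0.499 -0.526] y [ 0.596  0.803 -0.019] z [ 0.413 -0.326 -0.851] down in tool [0.526 0.019 0.851]
pot est [ 0.52003004 -0.21645924  0.13642891]
scene (np.float64(229.29066923126683), np.float64(172.02087537084947)) (np.float64(233.6068778502251), np.float64(205.10314508173423))
side (np.float64(370.76257513284224), np.float64(217.53719633003266)) (np.float64(366.910167650849), np.float64(246.89105111390705))
```

View pics/c5.png

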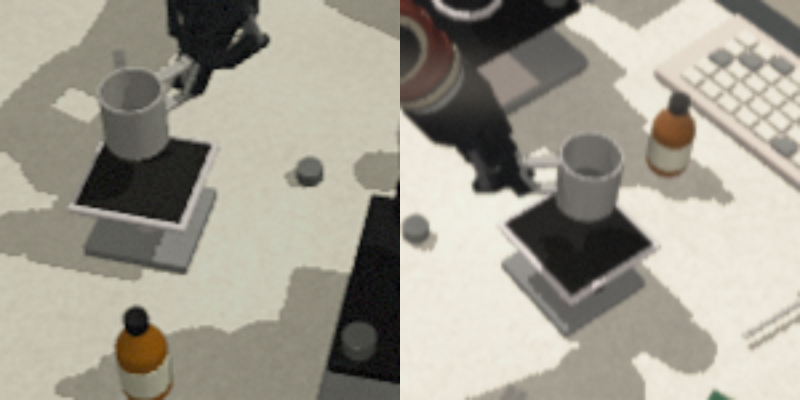

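Emit:
arm_command(moves="0 -0.002 -0.01 0; 0 0 -0.012 0; 0 0 -0.01 0; 0 0 -0.006 0; 0 0 0 0")

```text
clock: 14.6
position: [0.4647, -0.1749, 0.1336]
eef_rot: [0.811, 2.485, -0.254]
force: [0.2, 0.0, -3.0]
finger_gap: 0.121
gripper_force: 78.2
```

```bash
python3 -c "
from h import *
s,R=st()
D={n:cam(n) for n in('scene','side')}
for n in D: save(D[n],n+'6.png')
i=cv2.imread('pics/scene6.png')[160:250,190:280];j=cv2.imread('pics/side6.png')[200:290,320:410]
cv2.imwrite('pics/c6.png',np.hstack([cv2.resize(i,(400,400)),cv2.resize(j,(400,400))]))
"
```

```text
t 14.6 q [-0.451 -0.485  2.334 -0.164  0.761 -1.303] p [ 0.4647 -0.1749  0.1336] F [ 0.2  0.  -3. ] gap 0.121
tool x [-0.692  0.499 -0.522] y [ 0.594  0.804 -0.019] z [ 0.41  -0.323 -0.853] down in tool [0.522 0.019 0.853]
```

View pics/c6.png

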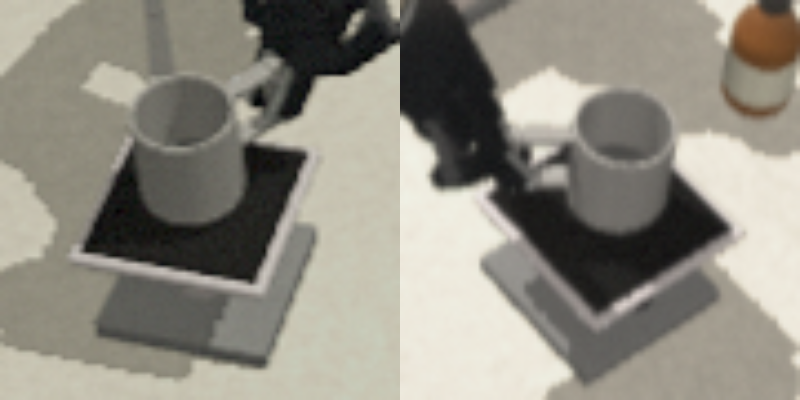

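```bash
python3 -c "
from h import *
a,b=cam('scene'),cam('side')
print('rim',tri(ray(a,231.2,185.4),ray(b,370.4,228.6)))
C={'scene':[[222,189],[258,195],[246,223],[209,216]],'side':[[369,227],[392,251],[364,269],[341,243]]}
# diagonal intersections
def X(q):
    q=np.array(q,float);h=[np.append(p,1) for p in q];p=np.cross(np.cross(h[0],h[2]),np.cross(h[1],h[3]));return p[:2]/p[2]
print('plate',tri(ray(a,*X(C['scene'])),ray(b,*X(C['side']))))
"
```

```text
rim (array([ 0.52219723, -0.21733183,  0.15556665]), [np.float64(0.0012475500709518692), np.float64(0.0012475500709518248)])
plate (array([ 0.51893489, -0.21868007,  0.07683595]), [np.float64(0.0004550872007407324), np.float64(0.00045508720074064157)])
```

Emit:
arm_command(moves="0 0 -0.003 0; 0 0 -0.003 0; 0 0 -0.002 0; 0 0 -0.002 0; 0 0 0 0")

```text
clock: 15.22
position: [0.4656, -0.1759, 0.126]
eef_rot: [0.811, 2.481, -0.255]
force: [0.3, 1.0, -2.0]
finger_gap: 0.121
gripper_force: 78.2
```

Emit:
arm_command(moves="-0.002 0 -0.0015 0; 0 0 -0.0015 0; 0 0 -0.0015 0; 0 0 0 0")

```text
clock: 15.55
position: [0.4637, -0.176, 0.1218]
eef_rot: [0.811, 2.481, -0.255]
force: [0.0, 0.2, -2.9]
finger_gap: 0.125
gripper_force: 78.2
```

```bash
python3 -c "
from h import *
s,R=st();print(s['ft_torque'])"
```

```text
t 15.55 q [-0.454 -0.47   2.346 -0.168  0.729 -1.298] p [ 0.4637 -0.176   0.1218] F [ 0.   0.2 -2.9] gap 0.125
tool x [-0.69   0.498 -0.525] y [ 0.595  0.804 -0.018] z [ 0.413 -0.325 -0.851] down in tool [0.525 0.018 0.851]
[ 0.32283225  0.45451216 -0.03748502]
```

Emit:
arm_command(moves="0 0 -0.0015 0; 0 0 -0.0015 0; 0 0 0 0")

```text
clock: 15.8
position: [0.4638, -0.176, 0.1188]
eef_rot: [0.811, 2.481, -0.255]
force: [-0.5, -0.1, -2.6]
finger_gap: 0.125
gripper_force: 78.2
```

Emit:
arm_command(moves="0 0 -0.0015 0; 0 0 -0.0015 0; 0 0 0 0")

```text
clock: 16.05
position: [0.4642, -0.1762, 0.1164]
eef_rot: [0.811, 2.48, -0.255]
force: [-0.4, 0.3, -0.3]
finger_gap: 0.13
gripper_force: 78.5
```

```bash
python3 -c "
from h import *
s,R=st();print(s['ft_torque'])"
```

```text
t 16.05 q [-0.454 -0.459  2.349 -0.171  0.714 -1.295] p [ 0.4642 -0.1762  0.1164] F [-0.4  0.3 -0.3] gap 0.13
tool x [-0.689  0.498 -0.527] y [ 0.595  0.804 -0.018] z [ 0.414 -0.326 -0.85 ] down in tool [0.527 0.018 0.85 ]
[0.26024384 0.37223356 0.00737154]
```

Emit:
arm_command(moves="0 0 -0.001 0; 0 0 0 0; 0 0 0 0")

```text
clock: 16.3
position: [0.4644, -0.1762, 0.1158]
eef_rot: [0.81, 2.479, -0.255]
force: [-1.1, -0.5, 0.4]
finger_gap: 0.127
gripper_force: 78.6
```

Emit:
arm_command(moves="0 0 0 0; 0 0 0 0; 0 0 0 0", grip_force=20)

```text
clock: 16.55
position: [0.4643, -0.1762, 0.1157]
eef_rot: [0.811, 2.479, -0.255]
force: [0.2, -1.1, -0.1]
finger_gap: 0.121
gripper_force: 78.6
```

Emit:
arm_command(moves="0 0 0 0; 0 0 0 0; 0 0 0 0; 0 0 0 0; 0 0 0 0", jaw=0.5)

```text
clock: 16.97
position: [0.4639, -0.1761, 0.1152]
eef_rot: [0.811, 2.48, -0.255]
force: [-0.2, -0.9, 0.7]
finger_gap: 0.498
gripper_force: 0.0
```

```bash
python3 -c "
from h import *
s,R=st();d=cam('side');save(d,'side7.png');d=cam('scene');save(d,'scene7.png')"
```

```text
t 16.97 q [-0.454 -0.458  2.35  -0.171  0.712 -1.294] p [ 0.4639 -0.1761  0.1152] F [-0.2 -0.9  0.7] gap 0.498
tool x [-0.689  0.498 -0.526] y [ 0.595  0.804 -0.018] z [ 0.413 -0.326 -0.85 ] down in tool [0.526 0.018 0.85 ]
```

Emit:
arm_command(moves="-0.004 0.003 0.008 0; -0.008 0.006 0.017 0; -0.008 0.006 0.017 0; -0.008 0.007 0.017 0; -0.008 0.007 0.017 0")

```text
clock: 17.48
position: [0.4274, -0.1468, 0.1918]
eef_rot: [0.811, 2.481, -0.255]
force: [-0.6, 0.2, 1.1]
finger_gap: 0.502
gripper_force: 0.0
```

Emit:
arm_command(moves="-0.005 0.007 0.02 0; -0.005 0.006 0.02 0; 0 0 0.01 0; 0 0 0 0; 0 0 0 0")

```text
clock: 17.9
position: [0.4182, -0.1343, 0.2413]
eef_rot: [0.811, 2.48, -0.255]
force: [0.8, -0.1, -0.4]
finger_gap: 0.5
gripper_force: 0.0
```

```bash
python3 - <<'E'
from h import *
st()
a,b=cam('scene'),cam('side');save(a,'scene8.png');save(b,'side8.png')
# change vs released picture, per pot region (should be unmoved); grey pot blob on dark plate
for n,d,(x0,y0,x1,y1) in(('scene',a,(212,170,250,225)),('side',b,(350,215,395,262))):
    old=cv2.imread(f'pics/{n}7.png').astype(int);new=np.array(d['pixels'])[:,:,::-1].astype(int)
    df=np.abs(old-new).max(2)[y0:y1,x0:x1];print(n,'changed px',(df>40).sum(),'of',df.size)
    g=new[y0:y1,x0:x1].max(2);print(cv2.resize((g).astype(np.uint8),(x1-x0,(y1-y0)//2))[:, ::2].tolist() if 0 else '')
E
```

```text
t 17.9 q [-0.396 -0.808  2.336 -0.16   1.08  -1.298] p [ 0.4182 -0.1343  0.2413] F [ 0.8 -0.1 -0.4] gap 0.5
tool x [-0.689  0.498 -0.526] y [ 0.595  0.804 -0.018] z [ 0.414 -0.326 -0.85 ] down in tool [0.526 0.018 0.85 ]
scene changed px 241 of 2090

side changed px 2 of 2115
```

```bash
python3 -c "
from workcell import *
print(close_job())"
```

```text
the job is handed in; nothing more can be done
None
```

The pot is off the stage and standing released near the middle of the platform, about 3 mm off centre by camera before the final lowering. I felt no contact with the microscope's head, and the job is handed in at about 18 s; no verdict was returned.

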